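# Clamp a round bar in the V-cradle jig

## Robot

A 7-joint arm with a two-finger parallel gripper is mounted at the origin on the work surface. World frame = base frame: x ahead of the robot, y to its left, z up, the work surface at z = 0. Lengths are in m, angles in rad, forces in N, time in s.
With the tool pointing down it reaches from about 0.425 to 0.875 m from the base axis. Payload 4.7 kg.
Tool frame: the origin (TCP) lies midway between the tips of the shut fingers; the grasp point (between the pads) lies 19 mm behind it (ctrl.grip_point_offset is the distance from the TCP to the grasp point, in m); z points along the fingers, y is the line along which they close (so a half turn about z gives the same grasp; the last joint's range is limited). The gripper opens to 87 mm and grips with 3 to 60 N. Pads are 19 mm wide; open, the fingers measure 117 mm over their backs; the gripper's body (75 mm by 190 mm) begins 51 mm behind the grasp point.
Start: joints at [1.326, 0.321, -0.07, 1.45, 0.023, 1.371, -0.057], TCP at [0.166, -0.628, 0.223] pointing down, gripper open.
Joint ranges: [-2.86, 2.86], [-0.3, 2.09], [-1.38, 1.24], [0.06, 2.45], [-1.56, 4.7], [0.09, 2.05], [-2.69, 2.69]. Speed limits (rad/s): [2.57, 2.57, 3.14, 3.14, 3.14, 3.14, 3.14].

## Interface

Orientations are given as a rotation vector (axis times angle).
In Python, from bench import ctrl gives the robot as it stands. The module is installed in compiled form; this text tells all that it offers.
- The arm moves only by the shell command python3 -m handwheel 'ROWS' [OPENING] [FORCE]. ROWS is JSON, a list of rows, each an object of numbers: "x", "y", "z": the shift along the tool's x, y, z in m; "wx", "wy", "wz": the turn, a rotation vector about the tool's x, y, z in degrees. A call has 1 to 10 rows; each row is the pose to reach, as a shift and turn from the pose commanded when the call began, along the tool's axes at that moment; what a row does not reach only later rows make up. A row lasts 1/12 s, in which the tool goes at most 41.7 mm and 7.16 degrees, less where a joint would pass 70% of its speed; a pose out of reach is approached as far as the arm can. A call with a gripper value outside its range is refused whole. OPENING is the finger opening in m, from 0 to 0.087, set as the call begins (- or left out, the last holds). The fingers move at their own pace and stop on an object; FORCE is the grip in N (left out, the last holds). Time passes only in rows, so rows that repeat a pose let the fingers close. It gives the time, the measured TCP pose, the force, the opening and the grip force at its end, in the units of the state.
- ctrl.get_state(): the state, without advancing time (a new reading comes with each control period).
- ctrl.get_image(name): name is "scene" or "side" or "wrist"; returns a dict with "image" (420x560x3 uint8, red, green, blue), "K" (3x3 intrinsics, pixels), "k1" (the pictures are not rectified: a ray, as slopes to the right and down, at radius r is drawn at 1 + k1 r^2 times it, then the intrinsics apply), "world_to_cam" (4x4, takes a point from world to camera coordinates); the wrist camera has in their place "hand_eye" (4x4, takes a point from camera to tool coordinates, whose origin is the TCP and whose axes are the flange's). Camera axes: x right, y down, z forward; pixel columns grow to the right and rows downward; lengths in m; the calibration is good to about 2 mm. A picture is of the moment at which its call begins: read the wrist's pose just before it. There is no depth.
- ctrl.close_job(): hands the job in; it is judged then, once.
The state is a dict: "time": time; "joint_positions": joint angles; "qd": joint speeds; "joint_torque": joint torques, N m; "position": TCP position; "tool_rot": TCP orientation; "ft_force": force on the tool from outside, world axes, zero at the start; "torque": the same for the moment, N m; "grip_width": opening from 0.0 (shut) to 1.0 (fully open); "grip_force": force on a finger pad.
Only numpy, scipy, OpenCV 4.12 (cv2) and the standard library are available. Lean on these libraries where they do the work, as an engineer would, in place of code of your own. Each camera call takes 0.05 s, during which the arm holds its last target. There are 200 camera calls.

## Task

Clamp the thick round aluminium bar in the bench jig: lift the jig's sprung clamp bar by its black knob, turn it well aside and leave it there, lay the thick round bar centred in the two V saddles, then bring the clamp bar back over it, lower it between its two pins so that it presses on the middle of the round bar, and let go. The thin rod, the square bar and the short stub are not wanted.

Things in the scene. Friction and masses are not known exactly. Their poses are not given: they have to be found in the camera images.
- cradle (a point): Fixed jig: grey plate 150x200 mm, 10 thick, two V saddles. Point: centre of the laid round bar, 50 above the bench. x along the laid bar, y to the clamp post, z up. Saddles at x -52..-32 and 32..52, tops level with the point, 42 wide in y; the gap between is free for fingers down to the plate. Post 16 thick, top at 108, at x 0, y 75. Two 10 thick pins at x -24 and 24, y -82, tops at 74.
- knob (a point): Black upright knob, 22 mm thick, 45 tall, on the steel clamp bar (18 wide, 12 thick, 170 long from the post's axis), 120 from the post's axis. Point: on the knob's axis, 25 above the clamp bar, 20 below the knob's top. Above the cradle point by 42 when the clamp bar is fully down, 52 when it rests on the laid bar. Its axes turn with the clamp bar; y points to the post.
- clamp_bar (a joint): Turn of the clamp bar about the post, rad. 0: closed, over the middle of the cradle and between the pins (knob at cradle x 0, y -45 mm). Grows anticlockwise seen from above, to 1.75; at 1.57 the knob is at cradle x 120, y 75 mm. Turns easily, stays where left. Starts near 0. Bars can be laid freely when it is past 1.3.
- clamp_lift (a joint): Height of the clamp bar on the post, m: 0 fully down (at the start), 0.010 resting on the laid round bar, 0.040 fully up. A spring with the weight pulls it down, 5 N at 0, 9 N at the top: let go, it sinks by itself at any angle. The pins stop it from turning out of or into the closed place unless lifted 0.022 or more.
- barrel_center (a point): Thick round bar: plain aluminium, 30 mm diameter, 120 long, 0.15 to 0.35 kg, lying on the bench, can roll. Point: its centre, 15 above the bench; x along the bar (the other axes at any roll). Beside it, in any order, 35 or more apart, lie a rod 14 thick and a square bar 28x28, both 120 long, of the same aluminium; a round stub, 30 thick, 42 tall, stands elsewhere.
Mind the look-alikes: they are no part of the job. Leave any yellow look-alike of the part that bears barrel_center alone. What is shaped like the part that bears cradle but pink is not meant.

How it is judged:
On the way, in this order (a step that is already met when the one before it is completed fails the run):
1. the clamp bar is lifted past its pins and turned at least 60 degrees aside (y of knob in the frame of cradle above 0.015 m), for 0.2 s.
2. the thick round bar lies in both saddles while the clamp bar is still aside (x of barrel_center in the frame of cradle between -0.02 and 0.02 m and y of barrel_center in the frame of cradle between -0.01 and 0.01 m and z of barrel_center in the frame of cradle between -0.008 and 0.008 m and angle between the x axis of barrel_center and the x axis of cradle, either way round below 0.175 rad and y of knob in the frame of cradle above 0.015 m), for 0.2 s.
At the end, for the whole second after the job is handed in: The thick round bar lies in both saddles, its centre within 20 mm lengthwise, 10 mm sideways, 8 mm in height and 10 degrees of the cradle's; the clamp bar is closed over it (knob within 14 mm sideways) and down on it (knob point 46 to 58 mm above the cradle point) (x of barrel_center in the frame of cradle between -0.02 and 0.02 m and y of barrel_center in the frame of cradle between -0.01 and 0.01 m and z of barrel_center in the frame of cradle between -0.008 and 0.008 m and angle between the x axis of barrel_center and the x axis of cradle, either way round below 0.175 rad and x of knob in the frame of cradle between -0.014 and 0.014 m and y of knob in the frame of cradle between -0.06 and -0.03 m and z of knob in the frame of cradle between 0.046 and 0.058 m); the robot touches nothing.
It also fails if it takes over 72 s, if anything falls off the work surface, if the arm or the gripper's body presses on something with over 40 N, if the wrist force passes 120 N, or if a joint passes its speed limit or range.

## Working session

There is one attempt and no reset: what is moved stays moved. The work goes in short steps, Python scripts to look and compute and a shell command to move; the robot and the scene stay as the last step left them, time stands still between calls to the robot, and variables do not carry over. Pictures are saved under pics/ and viewed, at most 11 in all, crops included, and the job is handed in when it is done.

```bash
mkdir -p pics; cat > h.py <<'E'
import numpy as np, cv2
from bench import ctrl
from scipy.spatial.transform import Rotation as R
def cam(n):
    s=ctrl.get_state(); d=ctrl.get_image(n)
    if n=="wrist":
        T=np.eye(4);T[:3,:3]=R.from_rotvec(s["tool_rot"]).as_matrix();T[:3,3]=s["position"]
        d["c2w"]=T@d["hand_eye"]
    else: d["c2w"]=np.linalg.inv(d["world_to_cam"])
    return d
def ray(d,u,v):
    K=np.array(d["K"]);x=(u-K[0,2])/K[0,0];y=(v-K[1,2])/K[1,1]
    k=float(d["k1"]);a,b=x,y
    for _ in range(20):
        f=1+k*(a*a+b*b);a,b=x/f,y/f
    return d["c2w"][:3,3],d["c2w"][:3,:3]@np.array([a,b,1.])
def plane(d,u,v,z):
    o,r=ray(d,u,v);return o+r*(z-o[2])/r[2]
def proj(d,p):
    c=np.linalg.inv(d["c2w"])@np.append(p,1);a,b=c[0]/c[2],c[1]/c[2]
    f=1+float(d["k1"])*(a*a+b*b);K=d["K"];return K[0][0]*a*f+K[0][2],K[1][1]*b*f+K[1][2]
def save(d,n):
    cv2.imwrite("pics/"+n,cv2.cvtColor(d["image"],cv2.COLOR_RGB2BGR))
    import pickle;pickle.dump({k:np.array(v) for k,v in d.items()},open("pics/"+n+".pkl","wb"))
def load(n):
    import pickle;return pickle.load(open("pics/"+n+".pkl","rb"))
E
python3 -c "
from h import *
for n in ('scene','side'):
    d=cam(n);save(d,n+'.png');print(n,d['c2w'].round(3).tolist(),d['k1'])
d=cam('wrist');print(d['hand_eye'])
s=ctrl.get_state();print(s)"
```

```text
scene [[-0.365, 0.494, -0.789, 1.319], [0.931, 0.199, -0.306, 0.354], [0.006, -0.846, -0.532, 0.712], [0.0, 0.0, 0.0, 1.0]] -0.16182728634719448
side [[-0.909, -0.31, 0.278, 0.127], [-0.417, 0.68, -0.603, 0.543], [-0.002, -0.664, -0.748, 0.752], [0.0, 0.0, 0.0, 1.0]] -0.0722168288773022
[[-7.04358939e-04 -9.65235446e-01 -2.61381021e-01  7.17039631e-02]
 [ 9.99999456e-01 -4.78939828e-04 -9.26114900e-04 -4.17839903e-04]
 [ 7.68733147e-04 -2.61381531e-01  9.65235259e-01 -1.62227558e-01]
 [ 0.00000000e+00  0.00000000e+00  0.00000000e+00  1.00000000e+00]]
{'time': 0.15, 'joint_positions': array([ 1.32609604,  0.32165787, -0.07007909,  1.45137527,  0.02260783,
        1.3708354 , -0.05691278]), 'qd': array([-0.00025945, -0.00259476,  0.0002571 , -0.00300312,  0.00021075,
        0.00188478,  0.00055934]), 'joint_torque': array([-8.70400140e-05, -4.91795182e+01, -4.04595332e-01, -3.12877393e+01,
       -6.39486336e-02,  4.04741359e-02,  1.03504212e-04]), 'position': array([ 0.16618888, -0.62795836,  0.22171919]), 'tool_rot': array([-3.11387654e+00, -4.05211839e-01,  4.51860993e-04]), 'ft_force': array([ 0.25214989, -0.5134907 ,  0.1020255 ]), 'torque': array([ 0.02088501,  0.0124333 , -0.00653406]), 'grip_force': 0.0, 'grip_width': 0.9983957381057287}
```

View pics/scene.png

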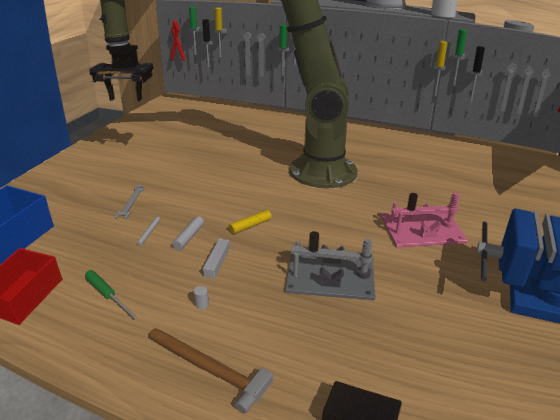

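View pics/side.png

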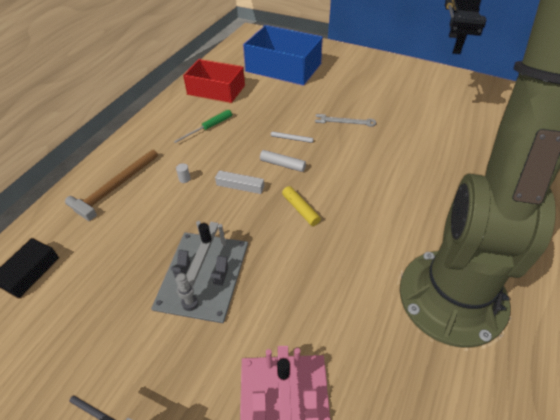

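The scene view shows the candidates for the thick round bar:
- round grey bar at (188,233), side (283,161)
- thin rod at (148,230)
- square bar at (217,257)
- yellow bar at (250,222)
- stub at (201,297)

By the description I choose (188,233). The grey jig is at (331,272) and its knob at (314,241). The pink jig at (426,220) is the decoy.

```bash
python3 -c "
from h import *
a=cv2.imread('pics/scene.png');b=cv2.imread('pics/side.png')
f=lambda i,x,y,w,h,s:cv2.resize(i[y:y+h,x:x+w],None,fx=s,fy=s,interpolation=cv2.INTER_CUBIC)
t=np.hstack([f(a,120,195,100,75,4),f(b,210,120,100,75,4)])
u=np.hstack([f(a,280,225,100,75,4),f(b,150,215,100,75,4)])
u2=f(b,150,215,100,110,4)
cv2.imwrite('pics/crop.png',np.vstack([t,u]))
"
```

```text
(no output)
```

View pics/crop.png

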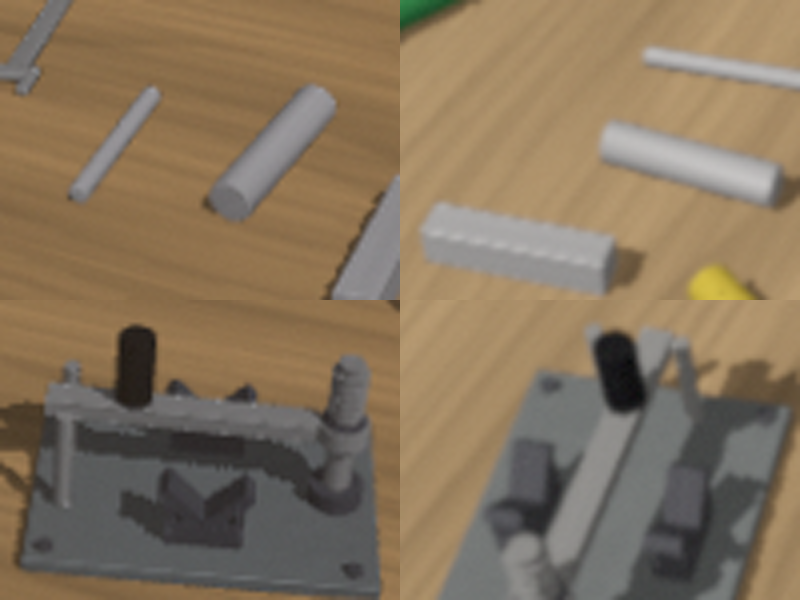

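The crop confirms it: a round, thick, plain grey bar, with the thin rod and the square bar clearly different. Knob top is at scene (314,233) and side (203.5,225); post top is at scene (368,240.5) and side (181,276).

```bash
python3 -c "
from h import *
a=load('scene.png');b=load('side.png')
def tri(p,q):
    o1,r1=ray(a,*p);o2,r2=ray(b,*q);r1/=np.linalg.norm(r1);r2/=np.linalg.norm(r2)
    A=sum(np.eye(3)-np.outer(r,r) for r in(r1,r2));v=sum((np.eye(3)-np.outer(r,r))@o for o,r in((o1,r1),(o2,r2)))
    return np.linalg.solve(A,v).round(4)
print('ktop',plane(a,314.2,233.2,.112),plane(b,203.5,225,.112),tri((314.2,233.2),(203.5,225)))
print('post',plane(a,367.7,240.5,.108),plane(b,181.2,276.2,.108),tri((367.7,240.5),(181.2,276.2)))
for d,e in((a,[(177.5,244.2),(199,220.7)]),(b,[(262.5,156.2),(302.5,166.2)])):
  P=[plane(d,*x,.015) for x in e];print('bar',P,(P[0]+P[1])/2,np.linalg.norm(P[0]-P[1]),np.degrees(np.arctan2(*(P[1]-P[0])[1::-1])))
K,S=[(plane(a,*p,z)+plane(b,*q,z))/2 for p,q,z in(((314.2,233.2),(203.5,225),.112),((367.7,240.5),(181.2,276.2),.108))]
y=(S-K)[:2];print('dist',np.linalg.norm(y),'ydir deg',np.degrees(np.arctan2(y[1],y[0])))
y/=np.linalg.norm(y);x=np.array([y[1],-y[0]]);C=S[:2]-.075*y;print('C',C,'K',K,'S',S,'x',x,'y',y)
T=R.from_rotvec(ctrl.get_state()['tool_rot']).as_matrix();print(T.round(3))
"
```

```text
ktop [0.50058331 0.12351276 0.112     ] [0.50095937 0.12332491 0.112     ] [0.5008 0.1235 0.1122]
post [0.4779836  0.24063342 0.108     ] [0.47565115 0.24121922 0.108     ] [0.4763 0.2405 0.1068]
bar [array([ 0.54241936, -0.21727255,  0.015     ]), array([ 0.42882383, -0.21952538,  0.015     ])] [ 0.4856216  -0.21839896  0.015     ] 0.11361786781295119 -178.8638584190728
bar [array([ 0.54258762, -0.20947243,  0.015     ]), array([ 0.43043272, -0.2171676 ,  0.015     ])] [ 0.48651017 -0.21332002  0.015     ] 0.11241857847832104 -176.0749756656346
dist 0.1199241502107807 ydir deg 101.52190980910902
C [0.49179807 0.16743769] K [0.50077134 0.12341884 0.112     ] S [0.47681737 0.24092632 0.108     ] x [0.9798484  0.19974264] y [-0.19974264  0.9798484 ]
[[ 0.967  0.256 -0.   ]
 [ 0.256 -0.967  0.001]
 [-0.    -0.001 -1.   ]]
```

```bash
python3 -m handwheel '[{"x":0.3,"y":-0.228},{"x":0.3,"y":-0.228},{"x":0.3,"y":-0.228},{"x":0.3,"y":-0.228},{"x":0.3,"y":-0.228},{"x":0.3,"y":-0.228},{"x":0.3,"y":-0.228},{"x":0.3,"y":-0.228},{"x":0.3,"y":-0.228},{"x":0.3,"y":-0.228}]' 0.06 40; python3 -m handwheel '[{"x":0.115,"y":-0.088},{"x":0.115,"y":-0.088},{"x":0.115,"y":-0.088},{"x":0.115,"y":-0.088,"wz":4},{"x":0.115,"y":-0.088,"wz":4},{"x":0.115,"y":-0.088,"wz":4}]'
python3 -c "
from h import *
d=cam('wrist');save(d,'w1.png');print(ctrl.get_state()['position'],proj(d,np.array([.486,-.216,.015])))"
```

```text
[ 0.16620201 -0.62804974  0.2219009 ] (np.float64(-62.86303351338654), np.float64(-250.54573206432153))invalid input at $[0]: expected keys x, y, z, wx, wy, wz
invalid input at $[0]: expected keys x, y, z, wx, wy, wz
```

View pics/w1.png

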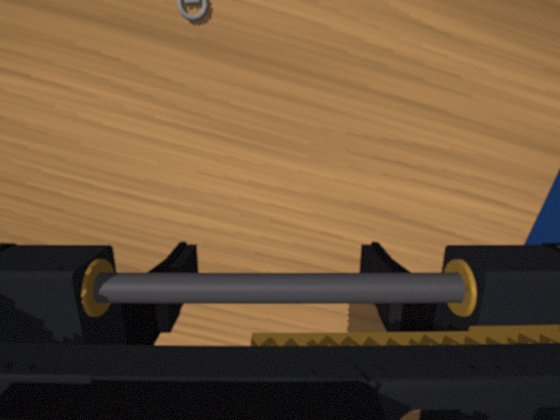

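The moves were refused: every row needs all six keys. The picture shows only the gripper over empty bench (wrench at (193,5)).

```bash
python3 -m handwheel '[{"x":0.3,"y":-0.228,"z":0,"wx":0,"wy":0,"wz":0},{"x":0.3,"y":-0.228,"z":0,"wx":0,"wy":0,"wz":0},{"x":0.3,"y":-0.228,"z":0,"wx":0,"wy":0,"wz":0},{"x":0.3,"y":-0.228,"z":0,"wx":0,"wy":0,"wz":0},{"x":0.3,"y":-0.228,"z":0,"wx":0,"wy":0,"wz":0},{"x":0.3,"y":-0.228,"z":0,"wx":0,"wy":0,"wz":0},{"x":0.3,"y":-0.228,"z":0,"wx":0,"wy":0,"wz":0},{"x":0.3,"y":-0.228,"z":0,"wx":0,"wy":0,"wz":0},{"x":0.3,"y":-0.228,"z":0,"wx":0,"wy":0,"wz":0},{"x":0.3,"y":-0.228,"z":0,"wx":0,"wy":0,"wz":0}]' 0.06 40; python3 -m handwheel '[{"x":0.07,"y":-0.088,"z":0,"wx":0,"wy":0,"wz":4},{"x":0.07,"y":-0.088,"z":0,"wx":0,"wy":0,"wz":4},{"x":0.07,"y":-0.088,"z":0,"wx":0,"wy":0,"wz":4},{"x":0.07,"y":-0.088,"z":0,"wx":0,"wy":0,"wz":4},{"x":0.07,"y":-0.088,"z":0,"wx":0,"wy":0,"wz":4},{"x":0.07,"y":-0.088,"z":0,"wx":0,"wy":0,"wz":4}]'
python3 -c "
from h import *
d=cam('wrist');save(d,'w2.png');print(ctrl.get_state()['position'],proj(d,np.array([.486,-.216,.015])))"
```

```text
time: 1.03
position: [0.4042, -0.3225, 0.223]
tool_rot: [-3.11, -0.425, -0.006]
ft_force: [0.5, 1.4, 0.4]
grip_width: 0.687
grip_force: 0.0
time: 1.53
position: [0.4427, -0.2291, 0.2225]
tool_rot: [3.127, 0.296, -0.001]
ft_force: [0.0, -0.2, -0.4]
grip_width: 0.691
grip_force: 0.0
[ 0.44239545 -0.2296374   0.22238531] (np.float64(274.8196602253759), np.float64(147.8453735579773))
```

View pics/w2.png

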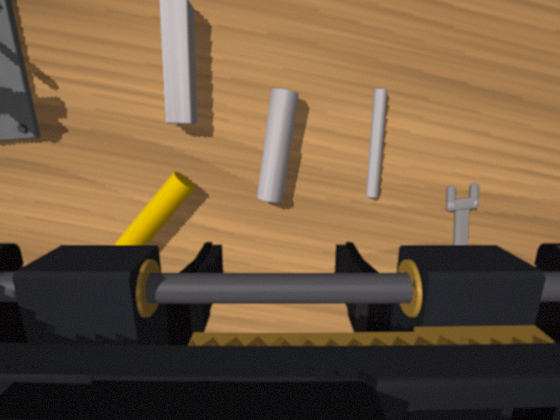

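The bar lies at rows 90–200, columns 258–298, centre about (278,146), as predicted. I'll refine it by mask and take the knob pose.

```bash
python3 -c "
from h import *
d=load('w2.png');h=cv2.cvtColor(d['image'],cv2.COLOR_RGB2HSV)
m=((h[...,1]<60)&(h[...,2]>90)).astype(np.uint8);n,l,s,c=cv2.connectedComponentsWithStats(m);k=l[150,277];
r=cv2.minAreaRect(np.argwhere(l==k)[:,::-1].astype(np.float32));print(s[k],r)
B=cv2.boxPoints(r);e=sorted(((B[i]+B[(i+1)%4])/2 for i in range(4)),key=lambda p:p[1]);e=[e[0],e[-1]]
P=[plane(d,*x,.02) for x in e];print(P,(P[0]+P[1])/2,np.linalg.norm(P[0]-P[1]),np.degrees(np.arctan2(*(P[0]-P[1])[1::-1])))
T=R.from_rotvec(ctrl.get_state()['tool_rot']).as_matrix();print((T.T@(np.array([.5008,.1234,.18])-ctrl.get_state()['position'])).round(4),np.degrees(np.arctan2(T[1,0],T[0,0])))
"
```

```text
[ 257   88   41  115 2903] ((276.9778137207031, 145.41075134277344), (26.985889434814453, 114.02392578125), 7.853313446044922)
[array([ 0.54844958, -0.2150094 ,  0.02      ]), array([ 0.42522306, -0.2208646 ,  0.02      ])] [ 0.48683632 -0.217937    0.02      ] 0.12336554325525417 2.7204051999884604
[ 0.1231 -0.336   0.0422] 10.716496882819175
```

```bash
python3 -m handwheel '[{"x":0.123,"y":-0.336,"z":0.04,"wx":0,"wy":0,"wz":-1},{"x":0.123,"y":-0.336,"z":0.04,"wx":0,"wy":0,"wz":-1},{"x":0.123,"y":-0.336,"z":0.04,"wx":0,"wy":0,"wz":-1},{"x":0.123,"y":-0.336,"z":0.04,"wx":0,"wy":0,"wz":-1},{"x":0.123,"y":-0.336,"z":0.04,"wx":0,"wy":0,"wz":-1},{"x":0.123,"y":-0.336,"z":0.04,"wx":0,"wy":0,"wz":-1},{"x":0.123,"y":-0.336,"z":0.04,"wx":0,"wy":0,"wz":-1},{"x":0.123,"y":-0.336,"z":0.04,"wx":0,"wy":0,"wz":-1},{"x":0.123,"y":-0.336,"z":0.04,"wx":0,"wy":0,"wz":-1},{"x":0.123,"y":-0.336,"z":0.04,"wx":0,"wy":0,"wz":-1}]' 0.06 40
python3 -m handwheel '[{"x":0,"y":0,"z":0,"wx":0,"wy":0,"wz":0},{"x":0,"y":0,"z":0,"wx":0,"wy":0,"wz":0},{"x":0,"y":0,"z":0,"wx":0,"wy":0,"wz":0}]'
python3 -c "
from h import *
d=cam('wrist');save(d,'w3.png');s=ctrl.get_state();T=R.from_rotvec(s['tool_rot']).as_matrix();print(s['position'],(T.T@(np.array([.5008,.1234,.075])-s['position'])).round(4),np.degrees(np.arctan2(T[1,0],T[0,0])),proj(d,np.array([.5008,.1234,.112])))"
```

```text
time: 2.42
position: [0.5006, 0.1306, 0.1822]
tool_rot: [-3.12, -0.334, 0.0]
ft_force: [0.1, 0.0, 0.8]
grip_width: 0.688
grip_force: 0.0
time: 2.67
position: [0.5012, 0.1222, 0.1824]
tool_rot: [3.124, 0.317, -0.001]
ft_force: [-0.1, 0.3, -0.6]
grip_width: 0.687
grip_force: 0.0
[0.50122565 0.12241161 0.18246149] [-0.0002 -0.0012  0.1075] 11.59624139279933 (np.float64(277.6297187507334), np.float64(223.19199521294024))
```

View pics/w3.png

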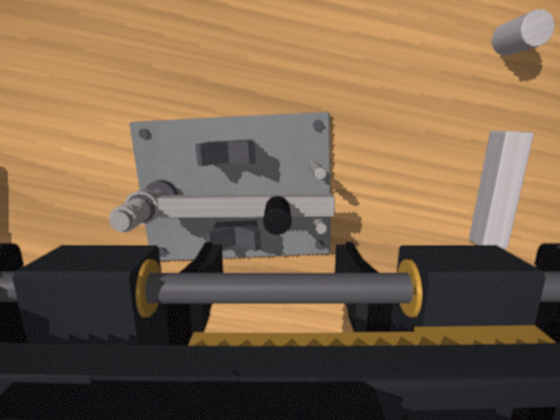

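The knob top is at (277,221), predicted (277.6,223), and the clamp bar lies along the finger line. I'll go down and grip.

```bash
python3 -m handwheel '[{"x":0,"y":-0.001,"z":0.03,"wx":0,"wy":0,"wz":0},{"x":0,"y":-0.001,"z":0.06,"wx":0,"wy":0,"wz":0},{"x":0,"y":-0.001,"z":0.09,"wx":0,"wy":0,"wz":0},{"x":0,"y":-0.001,"z":0.106,"wx":0,"wy":0,"wz":0},{"x":0,"y":-0.001,"z":0.106,"wx":0,"wy":0,"wz":0},{"x":0,"y":-0.001,"z":0.106,"wx":0,"wy":0,"wz":0}]'
python3 -m handwheel '[{"x":0,"y":0,"z":0,"wx":0,"wy":0,"wz":0},{"x":0,"y":0,"z":0,"wx":0,"wy":0,"wz":0},{"x":0,"y":0,"z":0,"wx":0,"wy":0,"wz":0},{"x":0,"y":0,"z":0,"wx":0,"wy":0,"wz":0},{"x":0,"y":0,"z":0,"wx":0,"wy":0,"wz":0},{"x":0,"y":0,"z":0,"wx":0,"wy":0,"wz":0}]' 0.01 40
```

```text
time: 3.22
position: [0.5004, 0.1246, 0.0762]
tool_rot: [3.125, 0.321, -0.003]
ft_force: [0.0, -0.0, 0.3]
grip_width: 0.686
grip_force: 0.0
time: 3.72
position: [0.5008, 0.1259, 0.0769]
tool_rot: [3.125, 0.324, 0.001]
ft_force: [-0.2, 0.2, 0.5]
grip_width: 0.314
grip_force: 0.0
```

```bash
python3 -m handwheel '[{"x":0,"y":0,"z":0,"wx":0,"wy":0,"wz":0},{"x":0,"y":0,"z":0,"wx":0,"wy":0,"wz":0},{"x":0,"y":0,"z":0,"wx":0,"wy":0,"wz":0},{"x":0,"y":0,"z":0,"wx":0,"wy":0,"wz":0}]'
python3 -m handwheel '[{"x":0,"y":0,"z":-0.01,"wx":0,"wy":0,"wz":0},{"x":0,"y":0,"z":-0.02,"wx":0,"wy":0,"wz":0},{"x":0,"y":0,"z":-0.032,"wx":0,"wy":0,"wz":0},{"x":0,"y":0,"z":-0.032,"wx":0,"wy":0,"wz":0},{"x":0,"y":0,"z":-0.032,"wx":0,"wy":0,"wz":0}]'
python3 -c "
from h import *
s=ctrl.get_state();T=R.from_rotvec(s['tool_rot']).as_matrix();a=np.degrees(np.arctan2(T[1,0],T[0,0]));print(s['position'],a)
S=np.array([.4768,.2409]);p=s['position'][:2];v=p-S;print(np.hypot(*v))
for t in range(7,92,7):
  w=R.from_euler('z',t,degrees=True).as_matrix()[:2,:2]@v*.12/np.hypot(*v)+S-p
  print(t,(T[:2,:2].T@w).round(3))"
```

```text
time: 4.05
position: [0.5013, 0.1233, 0.0767]
tool_rot: [3.122, 0.321, 0.0]
ft_force: [0.8, -4.7, 1.5]
grip_width: 0.241
grip_force: 40.0
time: 4.47
position: [0.5005, 0.124, 0.1092]
tool_rot: [3.122, 0.323, -0.0]
ft_force: [1.3, -5.9, -7.2]
grip_width: 0.24
grip_force: 40.2
[0.50054415 0.12396164 0.10920564] 11.808714647529717
0.11932462348643284
7 [ 0.015 -0.   ]
14 [ 0.029 -0.003]
21 [ 0.043 -0.007]
28 [ 0.056 -0.013]
35 [ 0.069 -0.021]
42 [ 0.08 -0.03]
49 [ 0.091 -0.04 ]
56 [ 0.1   -0.052]
63 [ 0.107 -0.064]
70 [ 0.113 -0.078]
77 [ 0.117 -0.092]
84 [ 0.12  -0.106]
91 [ 0.121 -0.121]
```

```bash
python3 -m handwheel '[{"x":0.015,"y":0,"z":0,"wx":0,"wy":0,"wz":-7},{"x":0.029,"y":-0.003,"z":0,"wx":0,"wy":0,"wz":-14},{"x":0.043,"y":-0.007,"z":0,"wx":0,"wy":0,"wz":-21},{"x":0.056,"y":-0.013,"z":0,"wx":0,"wy":0,"wz":-28},{"x":0.069,"y":-0.021,"z":0,"wx":0,"wy":0,"wz":-35},{"x":0.08,"y":-0.03,"z":0,"wx":0,"wy":0,"wz":-42},{"x":0.08,"y":-0.03,"z":0,"wx":0,"wy":0,"wz":-42},{"x":0.08,"y":-0.03,"z":0,"wx":0,"wy":0,"wz":-42}]'
python3 -c "
from h import *
s=ctrl.get_state();T=R.from_rotvec(s['tool_rot']).as_matrix();a=np.degrees(np.arctan2(T[1,0],T[0,0]));print(s['position'],a,s['joint_positions'].round(2))
S=np.array([.4768,.2409]);p=s['position'][:2];v=p-S;print(np.hypot(*v),np.degrees(np.arctan2(v[1],v[0])))"
```

```text
time: 5.13
position: [0.5736, 0.1711, 0.1085]
tool_rot: [2.8, 1.422, 0.0]
ft_force: [2.3, -4.7, -7.6]
grip_width: 0.24
grip_force: 40.2
[0.57360129 0.17106475 0.10854145] 53.85305245793297 [ 0.37  0.43 -0.88  1.7   0.35  1.18 -1.23]
0.11936269401009687 -35.80777084263009
```

```bash
python3 -m handwheel '[{"x":0.015,"y":0,"z":0,"wx":0,"wy":0,"wz":-7},{"x":0.029,"y":-0.003,"z":0,"wx":0,"wy":0,"wz":-14},{"x":0.043,"y":-0.007,"z":0,"wx":0,"wy":0,"wz":-21},{"x":0.056,"y":-0.013,"z":0,"wx":0,"wy":0,"wz":-28},{"x":0.069,"y":-0.021,"z":0,"wx":0,"wy":0,"wz":-35},{"x":0.083,"y":-0.033,"z":0,"wx":0,"wy":0,"wz":-42},{"x":0.084,"y":-0.034,"z":0,"wx":0,"wy":0,"wz":-44},{"x":0.084,"y":-0.034,"z":0,"wx":0,"wy":0,"wz":-44},{"x":0.084,"y":-0.034,"z":0,"wx":0,"wy":0,"wz":-44}]'
python3 -m handwheel '[{"x":0,"y":0,"z":0.01,"wx":0,"wy":0,"wz":0},{"x":0,"y":0,"z":0.02,"wx":0,"wy":0,"wz":0},{"x":0,"y":0,"z":0.03,"wx":0,"wy":0,"wz":0},{"x":0,"y":0,"z":0.03,"wx":0,"wy":0,"wz":0}]'
python3 -c "
from h import *
s=ctrl.get_state();T=R.from_rotvec(s['tool_rot']).as_matrix();a=np.degrees(np.arctan2(T[1,0],T[0,0]));print(s['position'],a,s['joint_positions'].round(2))
S=np.array([.4768,.2409]);p=s['position'][:2];v=p-S;print(np.hypot(*v),np.degrees(np.arctan2(v[1],v[0])))"
```

```text
time: 5.88
position: [0.5946, 0.2603, 0.1087]
tool_rot: [-2.066, -2.365, -0.001]
ft_force: [2.0, 0.6, -7.3]
grip_width: 0.244
grip_force: 40.1
time: 6.22
position: [0.5955, 0.2591, 0.0774]
tool_rot: [2.066, 2.366, 0.001]
ft_force: [1.5, 0.5, 1.2]
grip_width: 0.244
grip_force: 40.0
[0.59546533 0.2590935  0.07736435] 97.7400436788678 [ 0.26  0.63 -0.97  1.59  0.54  1.22 -0.68]
0.12005191846933193 8.71658559492669
```

```bash
python3 -m handwheel '[{"x":0,"y":0,"z":0,"wx":0,"wy":0,"wz":0},{"x":0,"y":0,"z":0,"wx":0,"wy":0,"wz":0},{"x":0,"y":0,"z":0,"wx":0,"wy":0,"wz":0},{"x":0,"y":0,"z":0,"wx":0,"wy":0,"wz":0},{"x":0,"y":0,"z":-0.03,"wx":0,"wy":0,"wz":0},{"x":0,"y":0,"z":-0.06,"wx":0,"wy":0,"wz":0},{"x":0,"y":0,"z":-0.1,"wx":0,"wy":0,"wz":0},{"x":0,"y":0,"z":-0.12,"wx":0,"wy":0,"wz":0}]' 0.06 40
python3 -m handwheel '[{"x":-0.033,"y":-0.012,"z":0,"wx":0,"wy":0,"wz":7},{"x":-0.066,"y":-0.024,"z":0,"wx":0,"wy":0,"wz":14},{"x":-0.1,"y":-0.037,"z":0,"wx":0,"wy":0,"wz":21},{"x":-0.133,"y":-0.05,"z":0,"wx":0,"wy":0,"wz":28},{"x":-0.166,"y":-0.062,"z":0,"wx":0,"wy":0,"wz":35},{"x":-0.2,"y":-0.075,"z":0,"wx":0,"wy":0,"wz":42},{"x":-0.233,"y":-0.087,"z":0,"wx":0,"wy":0,"wz":49},{"x":-0.266,"y":-0.1,"z":0,"wx":0,"wy":0,"wz":56},{"x":-0.3,"y":-0.112,"z":0,"wx":0,"wy":0,"wz":63},{"x":-0.3,"y":-0.112,"z":0,"wx":0,"wy":0,"wz":63}]'
python3 -c "
from h import *
d=cam('scene');save(d,'s2.png')
s=ctrl.get_state();T=R.from_rotvec(s['tool_rot']).as_matrix();a=np.degrees(np.arctan2(T[1,0],T[0,0]));print(s['position'],a)
print((T.T@(np.array([.487,-.218,.12])-s['position'])).round(4))"
```

```text
time: 6.88
position: [0.5958, 0.2607, 0.2033]
tool_rot: [2.063, 2.367, 0.007]
ft_force: [0.8, 1.3, 1.2]
grip_width: 0.675
grip_force: 0.0
time: 7.72
position: [0.5231, -0.0624, 0.1985]
tool_rot: [3.0, 0.914, -0.005]
ft_force: [0.4, -1.6, -0.6]
grip_width: 0.693
grip_force: 0.0
[ 0.52385018 -0.05814317  0.19860273] 34.32751112654217
[-0.1204  0.1111  0.0791]
```

```bash
python3 -m handwheel '[{"x":-0.03,"y":0.028,"z":0,"wx":0,"wy":0,"wz":7},{"x":-0.06,"y":0.056,"z":0.01,"wx":0,"wy":0,"wz":14},{"x":-0.09,"y":0.083,"z":0.03,"wx":0,"wy":0,"wz":21},{"x":-0.12,"y":0.111,"z":0.06,"wx":0,"wy":0,"wz":28},{"x":-0.12,"y":0.111,"z":0.06,"wx":0,"wy":0,"wz":31.5},{"x":-0.12,"y":0.111,"z":0.06,"wx":0,"wy":0,"wz":31.5},{"x":-0.12,"y":0.111,"z":0.06,"wx":0,"wy":0,"wz":31.5},{"x":-0.12,"y":0.111,"z":0.06,"wx":0,"wy":0,"wz":31.5}]'
python3 -c "
from h import *
d=cam('wrist');save(d,'w4.png')
s=ctrl.get_state();T=R.from_rotvec(s['tool_rot']).as_matrix();a=np.degrees(np.arctan2(T[1,0],T[0,0]));print(s['position'],a)
print((T.T@(np.array([.487,-.218,.008])-s['position'])).round(4),[proj(d,np.array(p)) for p in([.427,-.221,.015],[.547,-.215,.015])])"
```

```text
time: 8.43
position: [0.4913, -0.2101, 0.1396]
tool_rot: [-3.14, -0.1, -0.003]
ft_force: [0.4, 0.1, 0.4]
grip_width: 0.691
grip_force: 0.0
[ 0.49140893 -0.21008768  0.13981198] 3.6443471153790274
[-0.0052  0.0076  0.1318] [(np.float64(286.48981973126723), np.float64(271.2763053539597)), (np.float64(289.1556076885279), np.float64(143.03461274664332))]
```

View pics/w4.png

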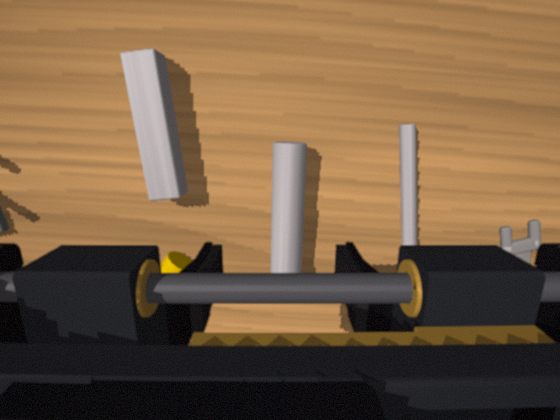

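The far end of the bar is at (289,143), exactly as predicted, and its sides are clear for the fingers. I'll go down and grip.

```bash
python3 -m handwheel '[{"x":-0.005,"y":0.0075,"z":0.03,"wx":0,"wy":0,"wz":1},{"x":-0.005,"y":0.0075,"z":0.06,"wx":0,"wy":0,"wz":1},{"x":-0.005,"y":0.0075,"z":0.09,"wx":0,"wy":0,"wz":1},{"x":-0.005,"y":0.0075,"z":0.115,"wx":0,"wy":0,"wz":1},{"x":-0.005,"y":0.0075,"z":0.131,"wx":0,"wy":0,"wz":1},{"x":-0.005,"y":0.0075,"z":0.131,"wx":0,"wy":0,"wz":1},{"x":-0.005,"y":0.0075,"z":0.131,"wx":0,"wy":0,"wz":1}]'
python3 -m handwheel '[{"x":0,"y":0,"z":0,"wx":0,"wy":0,"wz":0},{"x":0,"y":0,"z":0,"wx":0,"wy":0,"wz":0},{"x":0,"y":0,"z":0,"wx":0,"wy":0,"wz":0},{"x":0,"y":0,"z":0,"wx":0,"wy":0,"wz":0},{"x":0,"y":0,"z":0,"wx":0,"wy":0,"wz":0},{"x":0,"y":0,"z":0,"wx":0,"wy":0,"wz":0},{"x":0,"y":0,"z":0,"wx":0,"wy":0,"wz":0},{"x":0,"y":0,"z":0,"wx":0,"wy":0,"wz":0}]' 0.02 40
```

```text
time: 9.07
position: [0.486, -0.2188, 0.008]
tool_rot: [-3.14, -0.069, -0.0]
ft_force: [0.2, -0.2, -0.5]
grip_width: 0.689
grip_force: 0.0
time: 9.73
position: [0.4854, -0.2204, 0.008]
tool_rot: [3.141, 0.064, 0.001]
ft_force: [-0.5, 0.0, 3.2]
grip_width: 0.336
grip_force: 40.0
```

```bash
python3 -m handwheel '[{"x":0,"y":0,"z":-0.03,"wx":0,"wy":0,"wz":0},{"x":0,"y":0,"z":-0.065,"wx":0,"wy":0,"wz":0},{"x":0,"y":0,"z":-0.1,"wx":0,"wy":0,"wz":0},{"x":0,"y":-0.02,"z":-0.13,"wx":0,"wy":0,"wz":0},{"x":0.002,"y":-0.055,"z":-0.15,"wx":0,"wy":0,"wz":-1},{"x":0.004,"y":-0.095,"z":-0.15,"wx":0,"wy":0,"wz":-2},{"x":0.006,"y":-0.135,"z":-0.15,"wx":0,"wy":0,"wz":-3},{"x":0.008,"y":-0.175,"z":-0.15,"wx":0,"wy":0,"wz":-4},{"x":0.01,"y":-0.215,"z":-0.15,"wx":0,"wy":0,"wz":-5},{"x":0.012,"y":-0.255,"z":-0.15,"wx":0,"wy":0,"wz":-6}]'
python3 -m handwheel '[{"x":0.003,"y":-0.038,"z":0,"wx":0,"wy":0,"wz":-1},{"x":0.006,"y":-0.076,"z":0,"wx":0,"wy":0,"wz":-2},{"x":0.006,"y":-0.114,"z":0,"wx":0,"wy":0,"wz":-3},{"x":0.006,"y":-0.13,"z":0,"wx":4,"wy":0,"wz":-3},{"x":0.006,"y":-0.13,"z":0,"wx":8,"wy":0,"wz":-3},{"x":0.006,"y":-0.13,"z":0,"wx":8,"wy":0,"wz":-3},{"x":0.006,"y":-0.13,"z":0,"wx":8,"wy":0,"wz":-3}]'
cat > rel.py <<'E'
from h import *
import sys
def rep(p):
    s=ctrl.get_state();T=R.from_rotvec(s['tool_rot']).as_matrix()
    print(s['position'].round(4),'xang',np.degrees(np.arctan2(T[1,0],T[0,0])).round(2),'tool z',T[:,2].round(3),'ft',s['ft_force'].round(1))
    print('rel',(T.T@(np.array(p)-s['position'])).round(4))
if __name__=="__main__": rep([float(a) for a in sys.argv[1:4]])
E
python3 rel.py .4905 .1672 .043
python3 -c "
from h import *
d=cam('scene');save(d,'s3.png')"
```

```text
time: 10.57
position: [0.4858, 0.0364, 0.157]
tool_rot: [3.132, 0.229, -0.001]
ft_force: [1.0, -1.0, -2.6]
grip_width: 0.331
grip_force: 40.0
time: 11.15
position: [0.4737, 0.1623, 0.1567]
tool_rot: [-2.991, -0.292, 0.017]
ft_force: [-0.4, 0.1, -2.9]
grip_width: 0.335
grip_force: 40.0
[0.4737 0.1623 0.1567] xang 11.13 tool z [-0.025  0.135 -0.991] ft [-0.4  0.1 -2.9]
rel [0.0172 0.014  0.1128]
```

View pics/s3.png

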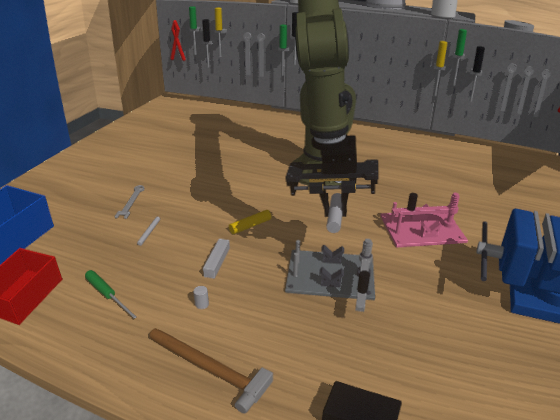

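The clamp bar is aside at scene (365,285), and the gripped bar hangs behind the jig at (335,215). The saddles are free. I'll move over them and lower to about 12 mm above.

```bash
python3 -m handwheel '[{"x":0.017,"y":-0.002,"z":0,"wx":0,"wy":0,"wz":-0.4},{"x":0.017,"y":-0.002,"z":0,"wx":0,"wy":0,"wz":-0.4},{"x":0.017,"y":0.002,"z":0.03,"wx":0,"wy":0,"wz":-0.4},{"x":0.017,"y":0.006,"z":0.06,"wx":0,"wy":0,"wz":-0.4},{"x":0.017,"y":0.01,"z":0.085,"wx":0,"wy":0,"wz":-0.4},{"x":0.017,"y":0.0125,"z":0.1,"wx":0,"wy":0,"wz":-0.4},{"x":0.017,"y":0.0125,"z":0.1,"wx":0,"wy":0,"wz":-0.4},{"x":0.017,"y":0.0125,"z":0.1,"wx":0,"wy":0,"wz":-0.4}]'
python3 rel.py .4905 .168 .043
python3 -c "
from h import *
d=cam('side');save(d,'s4.png');f=d['image'][180:330,110:310]
e=cam('scene');save(e,'s5.png');g=e['image'][190:340,230:430]
cv2.imwrite('pics/s45.png',cv2.resize(np.hstack([f,g])[...,::-1],None,fx=2,fy=2,interpolation=cv2.INTER_CUBIC))"
```

```text
time: 11.87
position: [0.4898, 0.1694, 0.0565]
tool_rot: [-2.986, -0.307, 0.017]
ft_force: [0.4, -0.2, -1.7]
grip_width: 0.332
grip_force: 40.0
[0.4898 0.1694 0.0565] xang 11.74 tool z [-0.026  0.137 -0.99 ] ft [ 0.4 -0.2 -1.7]
rel [0.0003 0.0034 0.0132]
```

View pics/s45.png

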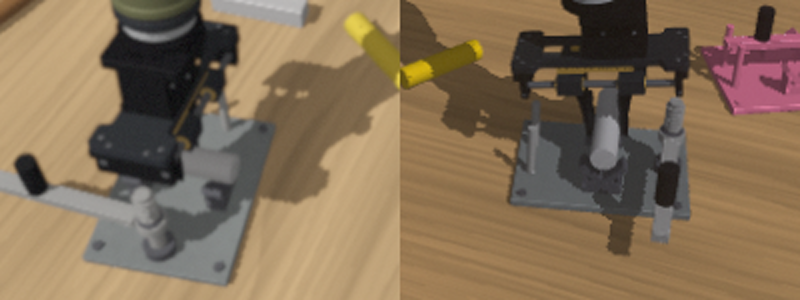

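The bar sits right above the saddles (crop right (603,150)), the clamp bar is well clear, and the gripper body clears the post. I'll lower and release.

```bash
python3 -m handwheel '[{"x":0,"y":0.002,"z":0.005,"wx":0,"wy":0,"wz":0},{"x":0,"y":0.003,"z":0.009,"wx":0,"wy":0,"wz":0},{"x":0,"y":0.003,"z":0.012,"wx":0,"wy":0,"wz":0},{"x":0,"y":0.003,"z":0.012,"wx":0,"wy":0,"wz":0},{"x":0,"y":0.003,"z":0.012,"wx":0,"wy":0,"wz":0}]'; python3 rel.py .4905 .168 .043
```

```text
time: 12.38
position: [0.4915, 0.1681, 0.0448]
tool_rot: [-2.987, -0.307, 0.013]
ft_force: [0.7, -0.3, -1.2]
grip_width: 0.334
grip_force: 40.0
[0.4915 0.1681 0.0448] xang 11.73 tool z [-0.023  0.137 -0.99 ] ft [ 0.7 -0.3 -1.2]
rel [-0.001   0.0002  0.0018]
```

```bash
python3 -m handwheel '[{"x":-0.001,"y":0,"z":0.0015,"wx":0,"wy":0,"wz":0},{"x":-0.001,"y":0,"z":0.0015,"wx":0,"wy":0,"wz":0},{"x":-0.001,"y":0,"z":0.0015,"wx":0,"wy":0,"wz":0}]'; 
python3 -m handwheel '[{"x":0,"y":0,"z":0,"wx":0,"wy":0,"wz":0},{"x":0,"y":0,"z":0,"wx":0,"wy":0,"wz":0},{"x":0,"y":0,"z":0,"wx":0,"wy":0,"wz":0},{"x":0,"y":0,"z":0,"wx":0,"wy":0,"wz":0},{"x":0,"y":0,"z":0,"wx":0,"wy":0,"wz":0},{"x":0,"y":0,"z":0,"wx":0,"wy":0,"wz":0}]' 0.06
python3 -m handwheel '[{"x":0,"y":-0.003,"z":-0.02,"wx":0,"wy":0,"wz":0},{"x":0,"y":-0.007,"z":-0.05,"wx":0,"wy":0,"wz":0},{"x":0,"y":-0.012,"z":-0.09,"wx":0,"wy":0,"wz":0},{"x":0,"y":-0.018,"z":-0.13,"wx":0,"wy":0,"wz":0},{"x":0,"y":-0.018,"z":-0.15,"wx":-4,"wy":0,"wz":0},{"x":0,"y":-0.018,"z":-0.15,"wx":-8,"wy":0,"wz":0},{"x":0,"y":-0.018,"z":-0.15,"wx":-8,"wy":0,"wz":0}]'
python3 rel.py .5957 .2605 .2
python3 -c "
from h import *
d=cam('side');save(d,'s6.png');f=d['image'][180:330,110:310]
e=cam('scene');save(e,'s7.png');g=e['image'][190:340,230:430]
for c in (d,e): print(proj(c,np.array([.4918,.1674,.05])))
cv2.imwrite('pics/s67.png',cv2.resize(np.hstack([f,g])[...,::-1],None,fx=2,fy=2,interpolation=cv2.INTER_CUBIC))"
```

```text
time: 12.63
position: [0.4916, 0.1684, 0.0444]
tool_rot: [-2.987, -0.308, 0.01]
ft_force: [0.9, -0.8, 6.2]
grip_width: 0.335
grip_force: 40.1
time: 13.13
position: [0.4897, 0.168, 0.0428]
tool_rot: [-2.987, -0.307, 0.015]
ft_force: [0.7, -0.6, 0.6]
grip_width: 0.662
grip_force: 0.0
time: 13.72
position: [0.4899, 0.1685, 0.1961]
tool_rot: [3.124, 0.328, 0.014]
ft_force: [-0.7, 0.7, -0.1]
grip_width: 0.688
grip_force: 0.0
[0.4899 0.1685 0.1961] xang 12.0 tool z [ 0.009  0.    -1.   ] ft [-0.7  0.7 -0.1]
rel [ 0.1227 -0.068  -0.0029]
(np.float64(200.3594678595623), np.float64(261.2763805748063))
(np.float64(332.26950285181636), np.float64(257.3049360374937))
```

View pics/s67.png

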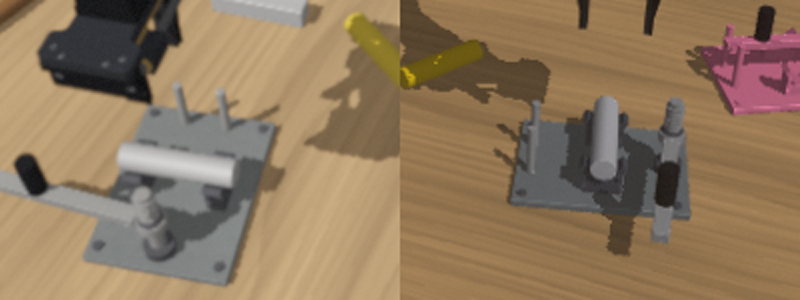

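The bar lies centred in both saddles: crop (178,164), i.e. side (199,262), against predicted (200,261). The knob is still aside at side (123,260), scene (363,272).

```bash
python3 -c "
from h import *
print(plane(load('s7.png'),363.5,271,.112),plane(load('s6.png'),123,260,.112))"
python3 -m handwheel '[{"x":0.015,"y":-0.008,"z":0,"wx":0,"wy":0,"wz":-7},{"x":0.03,"y":-0.016,"z":0,"wx":0,"wy":0,"wz":-14},{"x":0.045,"y":-0.024,"z":0,"wx":0,"wy":0,"wz":-21},{"x":0.06,"y":-0.032,"z":0,"wx":0,"wy":0,"wz":-28},{"x":0.075,"y":-0.04,"z":0,"wx":0,"wy":0,"wz":-35},{"x":0.09,"y":-0.05,"z":0,"wx":0,"wy":0,"wz":-42},{"x":0.105,"y":-0.058,"z":0,"wx":0,"wy":0,"wz":-49},{"x":0.12,"y":-0.068,"z":0,"wx":0,"wy":0,"wz":-56},{"x":0.12,"y":-0.068,"z":0,"wx":0,"wy":0,"wz":-63},{"x":0.12,"y":-0.068,"z":0,"wx":0,"wy":0,"wz":-70}]'
python3 -m handwheel '[{"x":0,"y":0,"z":0,"wx":0,"wy":0,"wz":-7},{"x":0,"y":0,"z":0,"wx":0,"wy":0,"wz":-14},{"x":0,"y":0,"z":0,"wx":0,"wy":0,"wz":-16},{"x":0,"y":0,"z":0,"wx":0,"wy":0,"wz":-16},{"x":0,"y":0,"z":0,"wx":0,"wy":0,"wz":-16}]'
python3 rel.py .5955 .2595 .076
```

```text
[0.58912656 0.2557844  0.112     ] [0.59316067 0.25943519 0.112     ]
time: 14.65
position: [0.5932, 0.2553, 0.1919]
tool_rot: [-2.368, -2.061, -0.001]
ft_force: [-0.4, -0.5, 0.4]
grip_width: 0.687
grip_force: 0.0
time: 15.07
position: [0.5933, 0.2545, 0.1928]
tool_rot: [2.069, 2.363, 0.002]
ft_force: [0.5, 0.3, 0.2]
grip_width: 0.688
grip_force: 0.0
[0.5933 0.2545 0.1928] xang 97.59 tool z [ 0.001  0.001 -1.   ] ft [0.5 0.3 0.2]
rel [0.0046 0.0027 0.1168]
```

```bash
python3 -m handwheel '[{"x":0.0045,"y":0.0025,"z":0.03,"wx":0,"wy":0,"wz":0},{"x":0.0045,"y":0.0025,"z":0.06,"wx":0,"wy":0,"wz":0},{"x":0.0045,"y":0.0025,"z":0.09,"wx":0,"wy":0,"wz":0},{"x":0.0045,"y":0.0025,"z":0.116,"wx":0,"wy":0,"wz":0},{"x":0.0045,"y":0.0025,"z":0.116,"wx":0,"wy":0,"wz":0}]'
python3 -m handwheel '[{"x":0,"y":0,"z":0,"wx":0,"wy":0,"wz":0},{"x":0,"y":0,"z":0,"wx":0,"wy":0,"wz":0},{"x":0,"y":0,"z":0,"wx":0,"wy":0,"wz":0},{"x":0,"y":0,"z":0,"wx":0,"wy":0,"wz":0},{"x":0,"y":0,"z":0,"wx":0,"wy":0,"wz":0},{"x":0,"y":0,"z":0,"wx":0,"wy":0,"wz":0},{"x":0,"y":0,"z":0,"wx":0,"wy":0,"wz":0},{"x":0,"y":0,"z":0,"wx":0,"wy":0,"wz":0},{"x":0,"y":0,"z":0,"wx":0,"wy":0,"wz":0},{"x":0,"y":0,"z":0,"wx":0,"wy":0,"wz":0}]' 0.01 40
python3 -m handwheel '[{"x":0,"y":0,"z":-0.01,"wx":0,"wy":0,"wz":0},{"x":0,"y":0,"z":-0.02,"wx":0,"wy":0,"wz":0},{"x":0,"y":0,"z":-0.034,"wx":0,"wy":0,"wz":0},{"x":0,"y":0,"z":-0.034,"wx":0,"wy":0,"wz":0},{"x":0,"y":0,"z":-0.034,"wx":0,"wy":0,"wz":0}]'
python3 -c "
from h import *
s=ctrl.get_state();T=R.from_rotvec(s['tool_rot']).as_matrix();a=np.degrees(np.arctan2(T[1,0],T[0,0]));print(s['position'],a)
S=np.array([.4768,.2409]);p=s['position'][:2];v=p-S;print(np.hypot(*v),np.degrees(np.arctan2(v[1],v[0])))
for t in range(7,92,7):
  w=R.from_euler('z',-t,degrees=True).as_matrix()[:2,:2]@v*.12/np.hypot(*v)+S-p
  print(t,(T[:2,:2].T@w).round(3))"
```

```text
time: 15.48
position: [0.5927, 0.2575, 0.0721]
tool_rot: [-2.068, -2.364, 0.01]
ft_force: [-0.5, -0.6, -1.9]
grip_width: 0.692
grip_force: 0.0
time: 16.32
position: [0.5956, 0.2609, 0.0788]
tool_rot: [2.065, 2.364, 0.005]
ft_force: [-2.0, -0.4, 2.4]
grip_width: 0.243
grip_force: 40.0
time: 16.73
position: [0.595, 0.2608, 0.1132]
tool_rot: [2.064, 2.364, 0.004]
ft_force: [-3.2, -0.1, -7.9]
grip_width: 0.239
grip_force: 40.1
[0.59497283 0.26079517 0.11315533] 97.75070723360261
0.11983587322672014 9.556502031657537
7 [-0.015 -0.   ]
14 [-0.029 -0.002]
21 [-0.043 -0.006]
28 [-0.057 -0.012]
35 [-0.069 -0.019]
42 [-0.081 -0.028]
49 [-0.092 -0.038]
56 [-0.101 -0.05 ]
63 [-0.109 -0.062]
70 [-0.115 -0.075]
77 [-0.12  -0.089]
84 [-0.123 -0.103]
91 [-0.124 -0.118]
```

```bash
python3 -m handwheel '[{"x":-0.015,"y":0,"z":0,"wx":0,"wy":0,"wz":7},{"x":-0.029,"y":-0.002,"z":0,"wx":0,"wy":0,"wz":14},{"x":-0.043,"y":-0.006,"z":0,"wx":0,"wy":0,"wz":21},{"x":-0.057,"y":-0.012,"z":0,"wx":0,"wy":0,"wz":28},{"x":-0.069,"y":-0.019,"z":0,"wx":0,"wy":0,"wz":35},{"x":-0.081,"y":-0.028,"z":0,"wx":0,"wy":0,"wz":42},{"x":-0.092,"y":-0.038,"z":0,"wx":0,"wy":0,"wz":49},{"x":-0.092,"y":-0.038,"z":0,"wx":0,"wy":0,"wz":49},{"x":-0.092,"y":-0.038,"z":0,"wx":0,"wy":0,"wz":49}]'
python3 -c "
from h import *
s=ctrl.get_state();T=R.from_rotvec(s['tool_rot']).as_matrix();a=np.degrees(np.arctan2(T[1,0],T[0,0]));print(s['position'],a)
S=np.array([.4768,.2409]);p=s['position'][:2];v=p-S;t0=np.degrees(np.arctan2(v[1],v[0]));print(np.hypot(*v),t0)
for t in (7,14,21,28,35,t0+78.5):
  w=R.from_euler('z',-t,degrees=True).as_matrix()[:2,:2]@v*.12/np.hypot(*v)+S-p
  print(t,(T[:2,:2].T@w).round(4))"
```

```text
time: 17.48
position: [0.5695, 0.1651, 0.1124]
tool_rot: [2.861, 1.297, 0.007]
ft_force: [-2.6, 3.5, -7.0]
grip_width: 0.241
grip_force: 40.1
[0.56948539 0.16512773 0.11238249] 48.76698106216886
0.11971640651683231 -39.266728443922204
7 [-0.0146 -0.0001]
14 [-0.0291 -0.0023]
21 [-0.0432 -0.0062]
28 [-0.0568 -0.0118]
35 [-0.0695 -0.019 ]
39.233271556077796 [-0.0768 -0.0241]
```

```bash
python3 -m handwheel '[{"x":-0.0145,"y":0,"z":0,"wx":0,"wy":0,"wz":7},{"x":-0.029,"y":-0.0025,"z":0,"wx":0,"wy":0,"wz":14},{"x":-0.043,"y":-0.006,"z":0,"wx":0,"wy":0,"wz":21},{"x":-0.057,"y":-0.012,"z":0,"wx":0,"wy":0,"wz":28},{"x":-0.0695,"y":-0.019,"z":0,"wx":0,"wy":0,"wz":35},{"x":-0.077,"y":-0.024,"z":0,"wx":0,"wy":0,"wz":39},{"x":-0.077,"y":-0.024,"z":0,"wx":0,"wy":0,"wz":39},{"x":-0.077,"y":-0.024,"z":0,"wx":0,"wy":0,"wz":39}]'
python3 rel.py .5008 .1234 .112
```

```text
time: 18.15
position: [0.5021, 0.1238, 0.1127]
tool_rot: [-3.129, -0.273, -0.01]
ft_force: [-1.3, 4.5, -7.5]
grip_width: 0.241
grip_force: 40.1
[0.5021 0.1238 0.1127] xang 9.97 tool z [ 0.006  0.001 -1.   ] ft [-1.3  4.5 -7.5]
rel [-0.0013  0.0002  0.0006]
```

```bash
python3 -m handwheel '[{"x":-0.001,"y":0,"z":0.005,"wx":0,"wy":0,"wz":0},{"x":-0.001,"y":0,"z":0.01,"wx":0,"wy":0,"wz":0},{"x":-0.001,"y":0,"z":0.015,"wx":0,"wy":0,"wz":0},{"x":-0.001,"y":0,"z":0.02,"wx":0,"wy":0,"wz":0},{"x":-0.001,"y":0,"z":0.023,"wx":0,"wy":0,"wz":0},{"x":-0.001,"y":0,"z":0.023,"wx":0,"wy":0,"wz":0},{"x":-0.001,"y":0,"z":0.023,"wx":0,"wy":0,"wz":0}]'
python3 rel.py .5008 .1234 .0888
```

```text
time: 18.73
position: [0.5016, 0.1233, 0.0898]
tool_rot: [-3.128, -0.268, -0.008]
ft_force: [-3.4, 3.7, 3.0]
grip_width: 0.24
grip_force: 40.0
[0.5016 0.1233 0.0898] xang 9.78 tool z [ 0.005  0.002 -1.   ] ft [-3.4  3.7  3. ]
rel [-0.0008 -0.0002  0.001 ]
```

Contact on the bar: the vertical force changed sign. I'll release and lift away.

```bash
python3 -m handwheel '[{"x":0,"y":0,"z":0,"wx":0,"wy":0,"wz":0},{"x":0,"y":0,"z":0,"wx":0,"wy":0,"wz":0},{"x":0,"y":0,"z":0,"wx":0,"wy":0,"wz":0},{"x":0,"y":0,"z":0,"wx":0,"wy":0,"wz":0},{"x":0,"y":0,"z":0,"wx":0,"wy":0,"wz":0},{"x":0,"y":0,"z":-0.02,"wx":0,"wy":0,"wz":0},{"x":0,"y":0,"z":-0.05,"wx":0,"wy":0,"wz":0},{"x":0,"y":0,"z":-0.09,"wx":0,"wy":0,"wz":0},{"x":0,"y":0,"z":-0.13,"wx":0,"wy":0,"wz":0},{"x":0,"y":0,"z":-0.13,"wx":0,"wy":0,"wz":0}]' 0.06
python3 -m handwheel '[{"x":0,"y":0.04,"z":-0.02,"wx":0,"wy":0,"wz":0},{"x":0,"y":0.08,"z":-0.02,"wx":0,"wy":0,"wz":0},{"x":0,"y":0.12,"z":-0.02,"wx":0,"wy":0,"wz":0},{"x":0,"y":0.12,"z":-0.02,"wx":0,"wy":0,"wz":0}]'
python3 -c "
from h import *
d=cam('side');save(d,'s8.png');f=d['image'][180:330,110:310]
e=cam('scene');save(e,'s9.png');g=e['image'][190:340,230:430]
for c in (d,e): print(proj(c,np.array([.4918,.1674,.05])),proj(c,np.array([.5008,.1234,.122])))
cv2.imwrite('pics/s89.png',cv2.resize(np.hstack([f,g])[...,::-1],None,fx=2,fy=2,interpolation=cv2.INTER_CUBIC))"
```

```text
time: 19.57
position: [0.5044, 0.1234, 0.2265]
tool_rot: [3.13, 0.266, 0.026]
ft_force: [1.4, 0.7, -0.1]
grip_width: 0.682
grip_force: 0.0
time: 19.9
position: [0.5215, -0.0075, 0.2387]
tool_rot: [3.127, 0.244, 0.007]
ft_force: [-0.5, -1.7, -0.4]
grip_width: 0.69
grip_force: 0.0
(np.float64(200.3594678595623), np.float64(261.2763805748063)) (np.float64(202.79448710720777), np.float64(221.77741406732653))
(np.float64(332.26950285181636), np.float64(257.3049360374937)) (np.float64(314.34000834262736), np.float64(229.56027647966337))
```

View pics/s89.png

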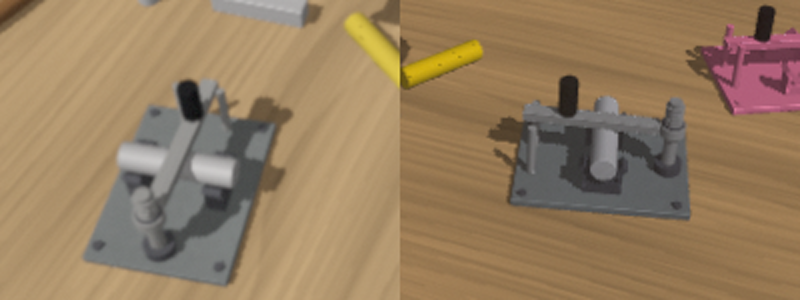

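The clamp bar is closed. Knob top is at side (203.5,222) and scene (314.5,229), predicted (203,222) and (314,230). The round bar is still centred under it, and the gripper is clear.

```bash
python3 -c "
from bench import ctrl
print(ctrl.close_job())"
```

```text
the job is handed in; nothing more can be done
None
```

The thick round bar is laid centred in the saddles with the clamp bar closed and pressing on it, and the arm is clear; I handed the job in at about 20 s, and no verdict came back.

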